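Stroke the vial caps home along the row

ROBOT

A 7-joint arm with a two-finger parallel gripper is mounted at the origin on a cart in front of the work surface, level with it; the furniture and walls round the work are solid. World frame = base frame: x ahead of the robot, y to its left, z up, the work surface at z = 0. Lengths are in m, angles in rad, forces in N, time in s.
With the tool pointing down it reaches from about 0.35 to 0.9 m from the base axis. Payload 8.1 kg.
Tool frame: the origin (TCP) lies at the very end of the fingers, on their centre line; the grasp point (between the pads) lies 19 mm behind it (arm.tcp_to_grasp is the z of the grasp point in the tool frame, in m); z points along the fingers, y is the line along which they close (so a half turn about z gives the same grasp; the last joint's range is limited). The gripper opens to 92 mm and grips with 3 to 60 N. Pads are 19 mm wide; open, the fingers measure 130 mm over their backs; the gripper's body (75 mm by 190 mm) begins 47 mm behind the grasp point.
Start: joints at [-1.365, 0.434, 0.025, 1.573, -0.012, 1.134, -0.075], TCP at [0.19, 0.595, 0.227] pointing down, gripper open.
Joint ranges: [-2.62, 2.62], [-0.44, 2.09], [-1.27, 1.32], [0.08, 2.57], [-1.32, 4.46], [0.12, 2], [-2.74, 2.74]. Speed limits (rad/s): [2.22, 2.22, 3.01, 3.01, 3.14, 3.14, 3.14].

INTERFACE

Orientations are given as a rotation vector (axis times angle).
In Python, from cell import readout, vision, sign_off, arm gives the robot as it stands. The module is installed in compiled form; this text tells all that it offers.
- The arm moves only by the shell command python3 -m creep 'ROWS' [FORCE]. ROWS is JSON, a list of rows, each a list of 5 numbers: the shift along the tool's x, y, z in units of 4 cm (1.0 is 4 cm), then the turn about the tool's z in units of 4 degrees (1.0 is 4 degrees), then the opening, from 0 (shut) to 1 (fully open). A call has 1 to 12 rows; each row shifts and turns the commanded pose from where the row before left it, along the tool's axes as they then stand; what a row does not reach is not made up. A row lasts 1/8 s, in which the tool goes at most 62.5 mm and 10.7 degrees, less where a joint would pass 70% of its speed; a pose out of reach is approached as far as the arm can. A call with a number of a shift or a turn outside -1 to 1 is refused whole. A call with a gripper value outside its range is refused whole. The fingers move at their own pace and stop on an object; FORCE is the grip in N (left out, the last holds). Time passes only in rows, so rows that do not move let the fingers close. It gives the time, the measured TCP pose, the force, the opening and the grip force at its end, in the units of the state.
- readout.observe(): the state, without advancing time (a new reading comes with each control period).
- vision.get_image(name): name is "scene" or "top" or "wrist"; returns a dict with "pixels" (400x640x3 uint8, blue, green, red), "z_map" (400x640 float32, m along the optical axis (not along the pixel's ray), 0 where there is no reading), "camera_matrix" (3x3 intrinsics, pixels), "position" and "rotation" of the camera in the world. Camera axes: x right, y up, looking along -z (the intrinsics and any distortion apply to the point x, -y, -z); pixel columns grow to the right and rows downward; lengths in m; the calibration is good to about 2 mm. A picture is of the moment at which its call begins.
- sign_off(): hands the job in; it is judged then, once.
The state is a dict: "clock": time; "joints": joint angles; "dq": joint speeds; "joint_efforts": joint torques, N m; "position": TCP position; "ee_rot": TCP orientation; "force": force on the tool from outside, world axes, zero at the start; "ft_torque": the same for the moment, N m; "width": opening from 0.0 (shut) to 1.0 (fully open); "gripper_force": force on a finger pad.
Only numpy, scipy, OpenCV 4.12 (cv2) and the standard library are available. Lean on these libraries where they do the work, as an engineer would, in place of code of your own. Each camera call takes 0.05 s, during which the arm holds its last target. There are 200 camera calls.

TASK

Run closed fingertips along the curved row of caps on the blue vial rack, following the white line from the yellow cap to the green one, and gently press each cap fully home in turn, one after the other. Keep the fingers low over the row (never more than a few centimetres above the caps) until the green cap is home, then draw clear. Do not shift, tip or lift the rack, and leave the stopper standing on it and the other things on the bench where they are.

Things in the scene. Friction and masses are not known exactly. Their poses are not given: they have to be found in the camera images.
- rack: blue two-deck vial rack, loose on the bench, any heading, 110 (x) x 220 (y) mm, 1.6 kg; top of the upper deck 60 mm above the bench. Origin: centre of its underside, z up. Five caps stand in a curved row (arc radius 150 mm, 42 mm from cap to cap) along a printed white line; the arc bulges to +x and runs from the yellow cap at +y to the green cap at -y
- cap_1_top (a point): yellow cap (start of the row): centre of its flat top (17 mm wide; the cap is 24 mm across below a bevel). It stands 6.5 to 8 mm above the deck as found and 2 mm above it when fully home; it moves down with the cap
- cap_1 (a joint): how far the yellow cap is pushed in, m: 0 = fully proud, 0.006 = fully home against its stop; found at 0 to 0.0015. It yields to about 2 N and stays where it is left (no spring)
- cap_2_top (a point): white cap next to the yellow one: centre of its flat top (17 mm wide; the cap is 24 mm across below a bevel). It stands 6.5 to 8 mm above the deck as found and 2 mm above it when fully home; it moves down with the cap
- cap_2 (a joint): how far the white cap next to the yellow one is pushed in, m: 0 = fully proud, 0.006 = fully home against its stop; found at 0 to 0.0015. It yields to about 2 N and stays where it is left (no spring)
- cap_3_top (a point): middle white cap: centre of its flat top (17 mm wide; the cap is 24 mm across below a bevel). It stands 6.5 to 8 mm above the deck as found and 2 mm above it when fully home; it moves down with the cap
- cap_3 (a joint): how far the middle white cap is pushed in, m: 0 = fully proud, 0.006 = fully home against its stop; found at 0 to 0.0015. It yields to about 2 N and stays where it is left (no spring)
- cap_4_top (a point): white cap next to the green one: centre of its flat top (17 mm wide; the cap is 24 mm across below a bevel). It stands 6.5 to 8 mm above the deck as found and 2 mm above it when fully home; it moves down with the cap
- cap_4 (a joint): how far the white cap next to the green one is pushed in, m: 0 = fully proud, 0.006 = fully home against its stop; found at 0 to 0.0015. It yields to about 2 N and stays where it is left (no spring)
- cap_5_top (a point): green cap (end of the row): centre of its flat top (17 mm wide; the cap is 24 mm across below a bevel). It stands 6.5 to 8 mm above the deck as found and 2 mm above it when fully home; it moves down with the cap
- cap_5 (a joint): how far the green cap is pushed in, m: 0 = fully proud, 0.006 = fully home against its stop; found at 0 to 0.0015. It yields to about 2 N and stays where it is left (no spring)
- stopper: loose red-brown rubber stopper, 29 mm wide, 26 mm tall, standing on the rack's deck on the hollow side of the row, about 58 mm from the middle cap; origin at the centre of its underside; to be left alone
- powder_jar: white sample jar, 60 mm wide, 85 mm tall, loose on the bench left of the rack; origin at the centre of its underside; to be left alone
- petri_dish: clear petri dish, 65 mm wide, 14 mm high, loose on the bench near its front edge, left of the rack; origin at the centre of its underside; to be left alone
- dropper: dropper bottle with red rubber top, 42 mm wide, 107 mm tall, loose on the bench right of the rack; origin at the centre of its underside; to be left alone

How it is judged:
By the outcome, as a careful person would: the job done as asked, in the order asked, and still so for the second after the job is handed in, with the robot touching nothing.
It also fails if it takes over 42 s, if anything falls off the work surface, if the arm or the gripper's body presses on something with over 40 N, if the wrist force passes 120 N, or if a joint passes its speed limit or range.

## Working session

There is one attempt and no reset: what is moved stays moved. The work goes in short steps, Python scripts to look and compute and a shell command to move; the robot and the scene stay as the last step left them, time stands still between calls to the robot, and variables do not carry over. Pictures are saved under pics/ and viewed, at most 10 in all, crops included, and the job is handed in when it is done.

```bash
mkdir -p pics
python3 - <<'E'
from cell import readout, vision, arm
import cv2,numpy as np
s=readout.observe();print({k:np.round(v,3) for k,v in s.items()})
for n in("scene","top"):
    im=vision.get_image(n);cv2.imwrite(f"pics/{n}0.png",im["pixels"]);np.savez(f"pics/{n}0.npz",**im);print(n,im["position"],im["rotation"])
E
```

```text
{'clock': np.float64(0.0), 'joints': array([-1.365,  0.435,  0.025,  1.574, -0.012,  1.134, -0.075]), 'dq': array([-0.001, -0.   , -0.002,  0.001,  0.001, -0.001,  0.001]), 'joint_efforts': array([ 1.0000e-03, -6.6784e+01,  9.8500e-01, -3.1446e+01, -6.0000e-02,
        4.3000e-02,  0.0000e+00]), 'position': array([0.19 , 0.595, 0.226]), 'ee_rot': array([-4.830e-01, -3.104e+00,  2.000e-03]), 'force': array([ 0.033, -0.166,  0.072]), 'ft_torque': array([-0.059,  0.04 , -0.01 ]), 'gripper_force': np.float64(0.0), 'width': np.float64(1.0)}
scene [ 0.10935003 -0.69682098  0.74224895] [ 0.81966803 -0.25481117 -0.51187225]
top [ 0.36429829 -0.06012277  1.41307293] [ 0.10090396 -0.08447871 -1.56741144]
```

View pics/top0.png

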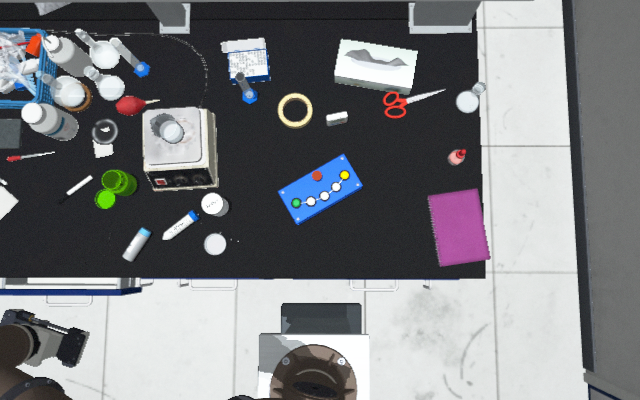

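View pics/scene0.png

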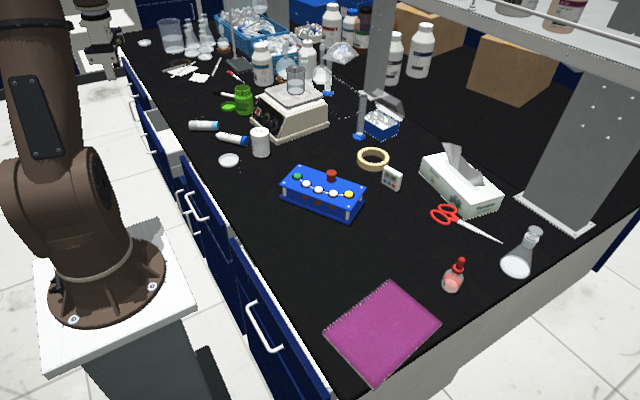

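```bash
cat > h.py <<'E'
import numpy as np,cv2
from scipy.spatial.transform import Rotation as R
def xf(im):
    return R.from_rotvec(im["rotation"]).as_matrix() if np.size(im["rotation"])==3 else im["rotation"]
def ray(im,u,v,z):
    K=im["camera_matrix"];d=xf(im)@np.array([(u-K[0,2])/K[0,0],-(v-K[1,2])/K[1,1],-1]);p=im["position"]
    return p+d*(z-p[2])/d[2]
def depth(im,u,v):
    K=im["camera_matrix"];z=im["z_map"][int(round(v)),int(round(u))]
    return im["position"]+xf(im)@np.array([(u-K[0,2])/K[0,0],-(v-K[1,2])/K[1,1],-1])*z
a=np.array([2,1,0,-1,-2])*42/150
ARC=np.c_[150*np.cos(a)-150,150*np.sin(a)]/1000   # relative to middle cap
def fit(P):
    P=np.asarray(P)[:,:2];c=ARC.mean(0);q=P.mean(0);U,_,V=np.linalg.svd((ARC-c).T@(P-q))
    D=np.diag([1,np.linalg.det(V.T@U.T)]);M=V.T@D@U.T
    F=(ARC-c)@M.T+q
    return F,np.degrees(np.arctan2(M[1,0],M[0,0])),np.linalg.norm(F-P,axis=1)*1e3
E
python3 - <<'E'
from h import *
np.set_printoptions(precision=4,suppress=True)
for n,px in(("top",[(345,175),(336,187),(324,196),(311,202),(296,203)]),("scene",[(349,195),(333,193),(319,189),(307,184),(297,176)])):
    im=dict(np.load(f"pics/{n}0.npz"))
    print(n,im["camera_matrix"].round(1).tolist(),depth(im,*px[2]),depth(im,*px[0]))
    F,h,e=fit([ray(im,u,v,.0675) for u,v in px]);print(F,h,e)
im=dict(np.load("pics/top0.npz"))
print(ray(im,317,176,.086))
E
```

```text
top [[478.6, 0.0, 329.2], [0.0, 478.6, 203.3], [0.0, 0.0, 1.0]] [ 0.545  -0.0309  0.0662] [ 0.6049 -0.0906  0.0696]
[[ 0.6046 -0.0896]
 [ 0.5706 -0.0652]
 [ 0.5447 -0.0323]
 [ 0.5289  0.0065]
 [ 0.5244  0.0481]] -149.76609250051376 [1.2329 0.1639 1.3231 1.3801 0.4607]
scene [[384.6, 0.0, 316.2], [0.0, 384.6, 194.8], [0.0, 0.0, 1.0]] [ 0.5439 -0.0377  0.0676] [ 0.6009 -0.0974  0.066 ]
[[ 0.6013 -0.0971]
 [ 0.5675 -0.0725]
 [ 0.5418 -0.0395]
 [ 0.5262 -0.0006]
 [ 0.5219  0.041 ]] -150.1135628498607 [2.1818 2.085  2.9177 2.5765 1.4072]
[ 0.5991 -0.0115  0.086 ]
```

```bash
python3 -m creep '[[-1,-0.9,0,0,0],[-1,-0.9,0,0,0],[-1,-0.9,0,0,0],[-1,-0.9,0,0,0],[-1,-0.9,0,0,0],[-1,-0.9,0,0,0],[-1,-0.9,0,0,0],[-1,-0.9,0,0,0],[-1,-0.9,0,0,0],[-1,-0.9,0,0,0],[-1,-0.9,0,0,0],[-1,-0.9,0,0,0]]' 20
```

```text
clock: 1.6
position: [0.5164, 0.0365, 0.2266]
ee_rot: [-0.483, -3.104, -0.0]
force: [0.1, 0.5, -0.1]
width: 0.006
gripper_force: 0.0
```

```bash
python3 -m creep '[[-0.5,-0.4,0,1,0],[0,0,0,1,0],[0,0,0,1,0],[0,0,0,1,0],[0,0,0,1,0],[0,0,0,1,0],[0,0,0,1,0],[0,0,0,1,0],[0,0,0,1,0],[0,0,0,1,0],[0,0,0,0.5,0],[0,0,0,0,0]]'
python3 - <<'E'
from cell import vision
import cv2,numpy as np
im=vision.get_image("wrist");cv2.imwrite("pics/w0.png",im["pixels"]);np.savez("pics/w0.npz",**im);print(im["position"])
E
```

```text
clock: 3.1
position: [0.53, 0.0172, 0.2266]
ee_rot: [-1.563, -2.725, 0.0]
force: [-0.2, 0.1, -0.6]
width: 0.006
gripper_force: 0.0
[0.49331384 0.07817865 0.38338966]
```

View pics/w0.png

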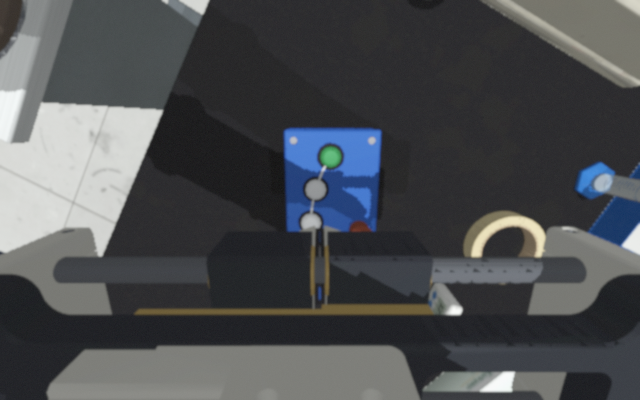

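```bash
python3 -m creep '[[-1,0,0,0,0],[-1,0,0,0,0],[-1,0,0,0,0],[0,0,0,0,0],[0,0,0,0,0]]'
python3 - <<'E'
from cell import vision
from h import *
np.set_printoptions(precision=4,suppress=True)
o=dict(np.load("pics/w0.npz"));print([ray(o,u,v,.067)[:2] for u,v in((330,156),(316,189),(310,221))],depth(o,330,156))
im=vision.get_image("wrist");cv2.imwrite("pics/w1.png",im["pixels"]);np.savez("pics/w1.npz",**im)
E
```

```text
clock: 3.78
position: [0.5904, -0.0864, 0.2264]
ee_rot: [-1.563, -2.724, -0.0]
force: [-0.6, -0.4, -0.1]
width: 0.012
gripper_force: 0.0
[array([0.5228, 0.0506]), array([0.5284, 0.01  ]), array([ 0.5418, -0.0274])] [0.5229 0.0505 0.0664]
```

View pics/w1.png

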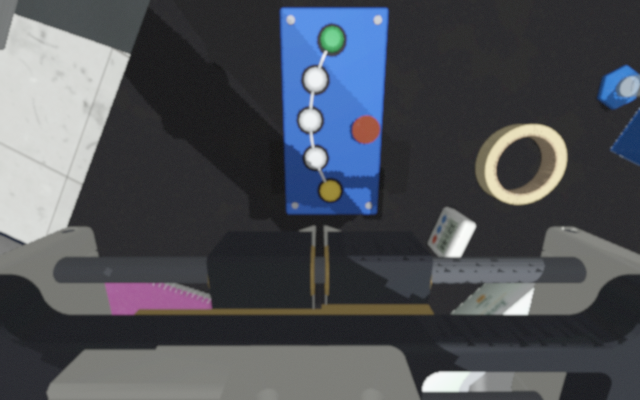

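Run:
```python
from h import *
from cell import readout
np.set_printoptions(precision=4,suppress=True)
o=dict(np.load("pics/w1.npz"));px=[(330,190),(316,157.5),(310,120),(315,79),(332,39)]
P=np.array([ray(o,u,v,.067) for u,v in px]);print([depth(o,*p)[2] for p in px], depth(o,300,60)[2])
F,h,e=fit(P);print(P,F,h,e,sep="\n")
s=readout.observe();M=R.from_rotvec(s["ee_rot"]).as_matrix();print(M, s["position"])
q=s["position"][:2]
for f in F: print((M[:2,:2].T@(f-q))/.04); q=f
```

```text
[np.float64(0.06748116891062367), np.float64(0.06703757441282443), np.float64(0.06653225586076833), np.float64(0.06572450709020972), np.float64(0.06579112023012079)] 0.0595600551141805
[[ 0.6032 -0.0863  0.067 ]
 [ 0.5705 -0.0622  0.067 ]
 [ 0.5447 -0.0306  0.067 ]
 [ 0.5288  0.0077  0.067 ]
 [ 0.5248  0.0486  0.067 ]]
[[ 0.6045 -0.0875]
 [ 0.5704 -0.0632]
 [ 0.5445 -0.0303]
 [ 0.5286  0.0084]
 [ 0.524   0.05  ]]
-149.66691839510167
[1.8065 1.0113 0.3251 0.7056 1.5646]
[[-0.5057  0.8627 -0.0007]
 [ 0.8627  0.5057  0.0008]
 [ 0.0011 -0.0002 -1.    ]] [ 0.5903 -0.0858  0.2265]
[-0.2172  0.2837]
[ 0.956 -0.426]
[ 1.0364 -0.1452]
[1.0362 0.1469]
[0.9553 0.4275]
```

```bash
python3 -m creep '[[-0.22,0.28,0.4,0,0],[0,0,1,0,0],[0,0,1,0,0],[0,0,0.8,0,0],[0,0,0.2,0,0],[0,0,0.0,0,0],[0,0,0,0,0]]'
python3 - <<'E'
from cell import vision,readout
import numpy as np,cv2
s=readout.observe();print(s["force"])
for n in("scene","wrist"):
    im=vision.get_image(n);np.savez(f"pics/{n}1.npz",**im)
    p=im["pixels"]
    c=p[130:230,260:400] if n=="scene" else p
    cv2.imwrite(f"pics/{n}1.png",cv2.resize(c,None,fx=5,fy=5,interpolation=cv2.INTER_CUBIC) if n=="scene" else c)
E
```

```text
clock: 4.7
position: [0.6057, -0.0888, 0.0922]
ee_rot: [1.562, 2.723, 0.002]
force: [0.6, 0.2, 0.3]
width: 0.006
gripper_force: 0.0
[0.63293041 0.20508713 0.34359945]
```

View pics/scene1.png

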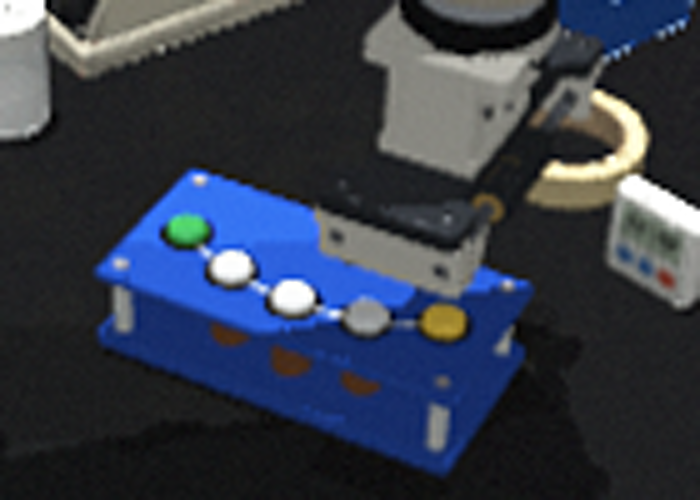

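Run:
```python
from h import *
im=dict(np.load("pics/scene1.npz"));K=im["camera_matrix"]
def pr(p):
    c=xf(im).T@(np.array(p)-im["position"]);return ((K[0,0]*c[0]/-c[2]+K[0,2]-260)*5,(K[1,1]*-c[1]/-c[2]+K[1,2]-130)*5)
print(pr([.6057,-.0888,.0922]),pr([.6057,-.0888,.0675]),pr([.5238,.049,.067]))
for c in((460,285),(400,270),(335,250),(335,225),(440,320),(450,215),(340,190)):
    print(c,depth(im,c[0]/5+260,c[1]/5+130).round(3))
w=dict(np.load("pics/wrist1.npz"))
```

```text
(np.float64(446.780168535976), np.float64(275.46152546527946)) (np.float64(443.16453459247697), np.float64(310.7689269994293)) (np.float64(183.1221391984596), np.float64(221.32713719998335))
(460, 285) [ 0.555 -0.162  0.161]
(400, 270) [ 0.535 -0.14   0.162]
(335, 250) [ 0.519 -0.109  0.159]
(335, 225) [ 0.517 -0.11   0.176]
(440, 320) [ 0.6   -0.095  0.068]
(450, 215) [ 0.55  -0.155  0.199]
(340, 190) [ 0.517 -0.113  0.199]
```

View pics/wrist1.png

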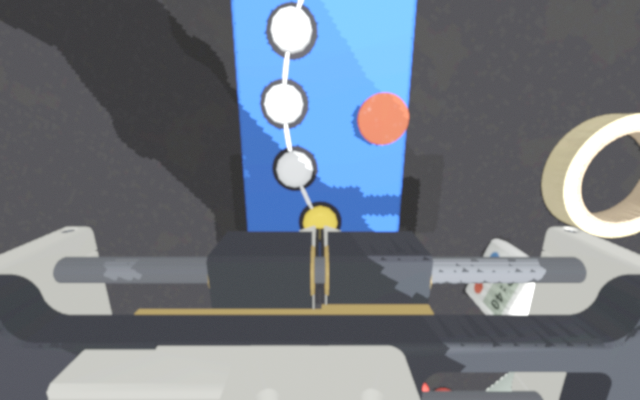

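Run:
```python
from h import *
import h
np.set_printoptions(precision=4,suppress=True)
w=dict(np.load("pics/wrist1.npz"))
P=[ray(w,*p,.0665)[:2] for p in((319,222),(294.5,168.5),(284,103.5),(292,30))]
print(np.array(P));h.ARC=h.ARC[:4]
print(fit(P))
```

```text
[[ 0.6028 -0.0862]
 [ 0.5704 -0.0623]
 [ 0.5454 -0.0305]
 [ 0.5303  0.0072]]
(array([[ 0.6043, -0.0877],
       [ 0.5705, -0.063 ],
       [ 0.5448, -0.03  ],
       [ 0.5292,  0.0089]]), np.float64(-150.1448865416888), array([2.1199, 0.7027, 0.7548, 1.9903]))
```

```bash
python3 -m creep '[[0.04,-0.02,0.3,0,0],[0,0,0.2,0,0],[0,0,0.1,0,0],[0,0,0.05,0,0],[0,0,0.05,0,0],[0,0,0,0,0],[0,0,0,0,0]]'
```

```text
clock: 5.68
position: [0.6035, -0.0881, 0.0628]
ee_rot: [1.564, 2.724, 0.0]
force: [0.0, 0.3, 0.6]
width: 0.005
gripper_force: 0.0
```

```bash
python3 -m creep '[[0,0,0.03,0,0],[0,0,0,0,0],[0,0,0,0,0]]';python3 -m creep '[[0,0,0.02,0,0],[0,0,0,0,0],[0,0,0,0,0]]'
```

```text
clock: 6.05
position: [0.6036, -0.088, 0.0623]
ee_rot: [1.563, 2.724, 0.001]
force: [-2.4, 0.7, 7.6]
width: 0.008
gripper_force: 3.9
clock: 6.42
position: [0.6036, -0.0881, 0.0622]
ee_rot: [1.563, 2.724, 0.002]
force: [-4.4, 0.8, 15.4]
width: 0.007
gripper_force: 7.5
```

```bash
python3 -m creep '[[0,0,-0.35,0,0],[0.48,-0.2,0,0,0],[0.48,-0.2,0,0,0],[0,0,0,0,0],[0,0,0.15,0,0],[0,0,0.05,0,0],[0,0,0.05,0,0],[0,0,0.05,0,0],[0,0,0.03,0,0],[0,0,0.01,0,0],[0,0,0,0,0],[0,0,0,0,0]]'
```

```text
clock: 7.92
position: [0.5705, -0.0633, 0.0622]
ee_rot: [1.564, 2.724, 0.001]
force: [-3.1, 0.1, 13.4]
width: 0.002
gripper_force: 6.9
```

```bash
python3 -m creep '[[0,0,-0.34,0,0],[0.52,-0.07,0,0,0],[0.52,-0.07,0,0,0],[0,0,0,0,0],[0,0,0.15,0,0],[0,0,0.05,0,0],[0,0,0.05,0,0],[0,0,0.05,0,0],[0,0,0.03,0,0],[0,0,0.01,0,0],[0,0,0,0,0],[0,0,0,0,0]]'
```

```text
clock: 9.43
position: [0.5445, -0.0301, 0.0621]
ee_rot: [1.564, 2.724, 0.001]
force: [-4.6, 0.8, 16.2]
width: 0.005
gripper_force: 8.0
```

```bash
python3 -m creep '[[0,0,-0.34,0,0],[0.51,0.07,0,0,0],[0.51,0.07,0,0,0],[0,0,0,0,0],[0,0,0.15,0,0],[0,0,0.05,0,0],[0,0,0.05,0,0],[0,0,0.05,0,0],[0,0,0.03,0,0],[0,0,0.0,0,0],[0,0,0,0,0],[0,0,0,0,0]]'
```

```text
clock: 10.92
position: [0.5288, 0.0077, 0.0622]
ee_rot: [1.564, 2.724, 0.001]
force: [-2.8, -1.9, 11.5]
width: 0.001
gripper_force: 5.7
```

```bash
python3 -m creep '[[0,0,-0.34,0,0],[0.48,0.21,0,0,0],[0.48,0.21,0,0,0],[0,0,0,0,0],[0,0,0.15,0,0],[0,0,0.05,0,0],[0,0,0.05,0,0],[0,0,0.05,0,0],[0,0,0.03,0,0],[0,0,0.02,0,0],[0,0,0,0,0],[0,0,0,0,0]]'
```

```text
clock: 12.42
position: [0.5238, 0.0494, 0.0621]
ee_rot: [1.564, 2.724, 0.001]
force: [-3.9, -2.2, 17.5]
width: 0.001
gripper_force: 8.4
```

Now draw clear: up, then back toward where the row is visible for a check.

```bash
python3 -m creep '[[0,0,-0.5,0,0],[0,0,-1,0,0],[0,0,-1,0,0],[0,0,-1,0,0],[-1,0,-0.5,0,0],[-1,0,0,0,0],[-1,0,0,0,0],[-1,0,0,0,0],[0,0,0,0,0],[0,0,0,0,0]]'
python3 - <<'E'
from cell import vision
from h import *
np.set_printoptions(precision=4,suppress=True)
im=vision.get_image("wrist");np.savez("pics/w2.npz",**im);cv2.imwrite("pics/w2.png",im["pixels"])
K=im["camera_matrix"]
for f in[(.604,-.088),(.5705,-.0632),(.5446,-.0304),(.5288,.0083),(.5241,.0495)]:
    c=xf(im).T@(np.array([*f,.062])-im["position"]);u,v=K[0,0]*c[0]/-c[2]+K[0,2],K[1,1]*c[1]/c[2]+K[1,2]
    D=[depth(im,u+i,v+j)[2] for i in(-1,0,1) for j in(-1,0,1)];print((u,v),np.median(D))
for n in("scene","top"):
    m=vision.get_image(n);np.savez(f"pics/{n}2.npz",**m)
    o=dict(np.load(f"pics/{n}0.npz"));print(n,np.ptp(o["position"]-m["position"]))
    a=m["pixels"][120:260,250:400];b=o["pixels"][120:260,250:400]
    cv2.imwrite(f"pics/cmp_{n}.png",cv2.resize(np.hstack([b,a]),None,fx=2.6,fy=2.6))
E
```

```text
clock: 13.68
position: [0.604, -0.0876, 0.2207]
ee_rot: [-1.563, -2.724, -0.0]
force: [-0.2, 1.0, -0.5]
width: 0.006
gripper_force: 0.0
(np.float64(320.21313435727035), np.float64(185.01985101877895)) 0.061226780557125327
(np.float64(305.4107789759414), np.float64(151.20263516517053)) 0.06063924784335584
(np.float64(299.46541957479644), np.float64(112.12995803740684)) 0.06040560800379674
(np.float64(304.4399216559992), np.float64(70.12048010742568)) 0.06144989568720399
(np.float64(320.7508972000283), np.float64(28.722434886767672)) 0.060129420429203384
scene 0.0
top 0.0
```

View pics/w2.png

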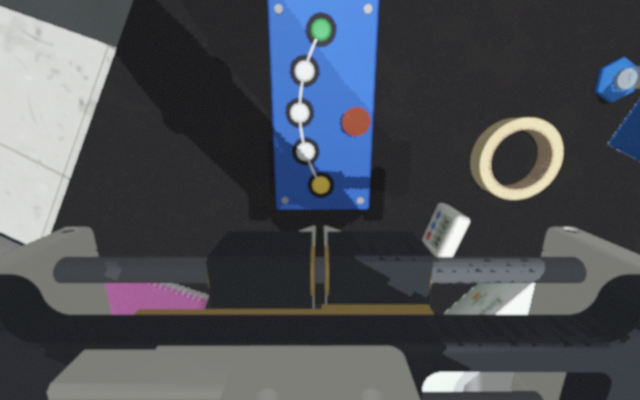

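View pics/cmp_scene.png

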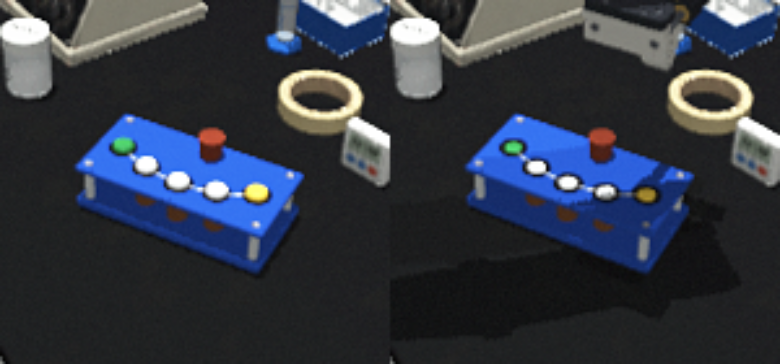

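The wrist picture shows the caps at the predicted pixels (yellow 320,185 to green 321,29), and their tops now measure about 5.5 mm lower than before. The scene picture shows the rack and stopper where they were.

```bash
python3 -c "
from cell import sign_off
print(sign_off())"
```

```text
the job is handed in; nothing more can be done
None
```

I pressed all five caps home in order from yellow to green (about 11–17 N on each), then raised the fingers clear. In the final pictures the rack and stopper looked unmoved, and the job was handed in at about 14 s.

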